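# Set a clamp jaw to its index flag with the screw backlash taken out

### The job

The clamp's screw has slack, so set its sliding jaw the proper way: with the crank, wind the jaw open past the yellow index flag until you feel it come up lightly against the brass stop screw (touch it, do not force it), then wind it closed again and stop with the white pointer level with the flag, so that the last turning was in the closing direction and the slack stays taken up that way. Hold the crank's black grip gently, let go without nudging the crank back, and leave everything else alone.

Things in the scene. Friction and masses are not known exactly. Their poses are not given: they have to be found in the camera images.
- clamp: Cast iron bench clamp, bolted down, all below 90 mm high. Origin on the worktop under the crank's vertical spindle. Its bed, 100 mm wide, runs along its y from -60 to +340 mm; fixed jaw at the +y end, sliding jaw between that and the crank. The jaw opens along -y (towards the crank) and closes along +y. A scale rail runs along the +x side
- spindle (a point): Point on the crank's vertical axis, 120 mm above the worktop; fixed
- drive (a joint): Angle of the aluminium drive plate (66 mm disc under the crank), rad, 0 to 17.3, growing counter-clockwise seen from above. It drives the screw without play: the jaw opens 3.183 mm per rad (20 mm per turn) counter-clockwise. Stays where left: takes about 0.1 N m to turn, 2.2 N along the circle at the grip; 100 N of jaw on the stop adds 7 N there
- crank (a joint): The slack: angle of the red crank relative to the drive plate, rad. Its lug runs free between two brass pins on the plate, from 0 (against the pin that drives clockwise, closing) to 0.7 (against the pin that drives counter-clockwise, opening). In between the crank turns almost freely and the jaw does not move
- grip: Black upright grip of the crank: cylinder 16 mm in diameter, 46 high, spinning freely on its pin 45 mm from the spindle axis, so a hand holding it round the circle need not turn. Origin at its underside, 103 mm above the worktop; top at 149 mm. The red crank arm (16 wide) below has its top at 100 mm. Thin plastic: a squeeze of 14 N holds it, over 18 N is rough
- grip_mid (a point): Centre of the black grip, 129 mm above the worktop
- jaw (a joint): Travel of the sliding jaw, m, 0 (most closed) to 0.055 (most open), hard stops at both ends; 0.003183 times the drive angle
- pointer (a point): Tip of the sliding jaw's white pointer (3 mm wide, 84 mm above the worktop), on the clamp's +x side; moves with the jaw along the clamp's y
- flag_tip (a point): Tip of the yellow index flag (blade 3 mm wide, 84 mm above the worktop) clipped to the scale rail; does not move. Axes like the clamp's. The pointer is level with it when both have the same clamp y; at the start the pointer is 5 to 28 mm on its +y (closed) side
- stop: Adjustable stop: dark block 26 x 14 x 46 mm clipped to the bed on the robot's side (clamp -x), with a brass screw 11 mm thick that points along +y at a steel lug on the jaw. How far the screw stands out of the block differs each time (8 to 13 mm), so it must be felt: the lug meets it when the pointer is 4 to 10 mm beyond the flag. Rigid; more than 100 N of jaw on it bends it
- neck: Dented red steel cylinder neck, 38 mm across and 50 high, standing loose on the clamp's bed between the jaws. Origin under its centre
- valve_head: Chrome discharge valve head, about 42 mm across and 56 high, loose on the worktop. Origin under its centre
- handle1: Red steel squeeze handle, about 130 x 20 x 25 mm, loose on the worktop
- handle2: The other red steel squeeze handle, the same
- siphon: Black rubber siphon tube stub, 24 mm across and 70 long, lying on the worktop
- gauge: Brass pressure gauge, 52 mm across and 20 high, lying on its back on the worktop
- spanner: Steel spanner 160 mm long, lying on the worktop

How it is judged:
On the way, in this order (a step that is already met when the one before it is completed fails the run):
1. the jaw is wound open past the flag (pointer at least 3 mm beyond) until it touches the stop screw (y of pointer in the frame of flag_tip below -0.003 m and contact force between jaw and stop above 3 N), for 0.1 s.
2. the jaw is wound back closed until the pointer is level with the flag, slack taken up in the closing direction (y of pointer in the frame of flag_tip between -0.002 and 0.002 m and value of joint crank below 0.12 rad), for 0.1 s.
At the end, for the whole second after the job is handed in: The pointer is within 2 mm of level with the flag along the clamp's y, the crank's lug rests within 0.12 rad of the pin that drives it closed (slack taken up), the jaw is still and the crank is let go (all of step 2 and velocity of joint drive between -0.05 and 0.05 rad/s and contact force between the fingers and grip below 0.1 N); the robot touches nothing.
It fails at once if the crank's grip is squeezed or dragged with more than 40 N, both pads together (contact force between the fingers and grip above 40 N).
It fails at once if the stop is forced: the jaw is driven against it with more than 100 N (contact force between jaw and stop above 100 N).
It fails at once if something else on the bench is disturbed (moved more than 20 mm) (distance of any of neck, valve_head, handle1, handle2, siphon, gauge, spanner from where it was at the start of the episode above 0.02 m).
It also fails if it takes over 70 s, if anything falls off the work surface, if the arm or the gripper's body presses on something with over 40 N, if the wrist force passes 120 N, or if a joint passes its speed limit or range.

### The arm

A 6-joint arm with a two-finger parallel gripper is mounted at the origin on the work surface. World frame = base frame: x ahead of the robot, y to its left, z up, the work surface at z = 0. Lengths are in m, angles in rad, forces in N, time in s.
With the tool pointing down it reaches from about 0.25 to 0.775 m from the base axis. Payload 4 kg.
Tool frame: the origin (TCP) lies on the centre line of the jaws, within the pads' length; the fingertips stand 25 mm ahead of it and the grasp point (between the pads) lies 6 mm ahead of it; z points along the fingers, y is the line along which they close (so a half turn about z gives the same grasp; the last joint's range is limited). The gripper opens to 94 mm and grips with 3 to 60 N. Pads are 16 mm wide; open, the fingers measure 119 mm over their backs; the gripper's body (75 mm by 177 mm) begins 78 mm behind the grasp point.
Start: joints at [1.12, 0.087, 1.371, -0, 1.684, -0.103], TCP at [0.187, 0.517, 0.231] pointing down, gripper open.
Joint ranges: [-3.1, 3.1], [-0.76, 2.03], [0.27, 2.55], [-1.08, 4.22], [0.17, 2.65], [-2.57, 2.57]. Speed limits (rad/s): [2.79, 2.79, 3.14, 3.14, 3.14, 3.14].

### API

Orientations are given as [roll, pitch, yaw] about the fixed x, y, z axes, in that order (R = Rz(yaw) Ry(pitch) Rx(roll)).
In Python, from bench import robot, imaging gives the robot as it stands. The module is installed in compiled form; this text tells all that it offers.
- The arm moves only by the tool drive_tool, never from a script. Its argument "series" is a list of rows, each a list of 3 entries, a list of its own where there are three numbers: the finger opening in m, from 0 to 0.094, then the shift along the tool's x, y, z in m, then the turn, a rotation vector about the tool's x, y, z in rad. A call has 1 to 5 rows; each row is the pose to reach, as a shift and turn from the pose commanded when the call began, along the tool's axes at that moment; what a row does not reach only later rows make up. A row lasts 1/8 s, in which the tool goes at most 62.5 mm and 10.7 degrees, less where a joint would pass 70% of its speed; a pose out of reach is approached as far as the arm can. A call with a gripper value outside its range is refused whole. The fingers move at their own pace and stop on an object; the grip force is fixed at half the most. Time passes only in rows, so rows that repeat a pose let the fingers close. It gives the time, the measured TCP pose, the force, the opening and the grip force at its end, in the units of the state.
- robot.get_obs(): the state, without advancing time (a new reading comes with each control period).
- imaging.snapshot(name): name is "scene" or "top" or "wrist"; returns the picture (420x560x3 uint8, red, green, blue); there is no depth.
- imaging.get_calibration(name): a dict with "intrinsics" (3x3 intrinsics, pixels), "position" and "rotation" of the camera in the world. Camera axes: x right, y up, looking along -z (the intrinsics and any distortion apply to the point x, -y, -z); pixel columns grow to the right and rows downward; lengths in m; the calibration is good to about 2 mm. A picture is of the moment at which its call begins: read the wrist's pose just before it. get_calibration takes no time and is no camera call; for the wrist camera it gives the pose at the moment of the call.
- robot.close_job(): hands the job in; it is judged then, once.
The state is a dict: "time": time; "joint_positions": joint angles; "qvel": joint speeds; "joint_torque": joint torques, N m; "tool_pos": TCP position; "ee_rot": TCP orientation; "wrist_force": force on the tool from outside, world axes, zero at the start; "wrist_torque": the same for the moment, N m; "width": finger opening in m; "finger_force": force on a finger pad.
Only numpy, scipy, OpenCV 4.12 (cv2) and the standard library are available. Lean on these libraries where they do the work, as an engineer would, in place of code of your own. Each camera call takes 0.05 s, during which the arm holds its last target. There are 200 camera calls.

## Working session

There is one attempt and no reset: what is moved stays moved. The work goes in short steps, Python scripts to look and compute and a tool call to move; the robot and the scene stay as the last step left them, time stands still between calls to the robot, and variables do not carry over. Pictures are saved under pics/ and viewed, at most 10 in all, crops included, and the job is handed in when it is done.

Besides the shell and the picture viewer there is one more tool, called after "Request:" as name(argument=value, ...), one argument or row to a line, values as JSON. drive_tool: Moves the arm, as the interface text tells. Its arguments: {"type":"object","properties":{"series":{"type":"array"}},"required":["series"]}

```bash
mkdir -p pics; python3 - <<'E'
from bench import robot, imaging
import cv2, numpy as np
for n in ("scene","top"):
    im=imaging.snapshot(n); cv2.imwrite(f"pics/{n}0.png",im[:,:,::-1])
    c=imaging.get_calibration(n); print(n,c)
o=robot.get_obs(); print(o)
E
```

```text
scene {'intrinsics': array([[435.49718117,   0.        , 277.39034097],
       [  0.        , 435.49718117, 211.65193692],
       [  0.        ,   0.        ,   1.        ]]), 'position': array([ 0.94949947, -0.5475593 ,  0.59493281]), 'rotation': array([ 0.99700757, -0.01559244,  0.58762584])}
top {'intrinsics': array([[457.39800029,   0.        , 277.91299184],
       [  0.        , 457.39800029, 211.33546773],
       [  0.        ,   0.        ,   1.        ]]), 'position': array([0.38079731, 0.06939005, 0.971726  ]), 'rotation': array([ 0.21736115,  0.00518451, -1.57841083])}
{'time': 0.1, 'joint_positions': array([ 1.11991834e+00,  8.78997620e-02,  1.37205349e+00,  1.63948998e-05,
        1.68357187e+00, -1.03105027e-01]), 'qvel': array([-0.00048922, -0.00278984, -0.00269923,  0.00046791,  0.0038939 ,
       -0.00070244]), 'joint_torque': array([ 2.14369466e-03, -3.41248584e+01, -3.03304517e+01,  7.18999933e-02,
        3.04026715e-02, -1.04260494e-04]), 'tool_pos': array([0.18726137, 0.51669447, 0.22943613]), 'ee_rot': array([-3.13967213e+00, -2.15101800e-04,  2.79382131e+00]), 'wrist_force': array([ 0.00230084, -0.97881437, -1.15415718]), 'wrist_torque': array([ 0.01604806, -0.0025118 ,  0.0329446 ]), 'finger_force': 0.0, 'width': 0.09428132864905793}
```

View pics/top0.png

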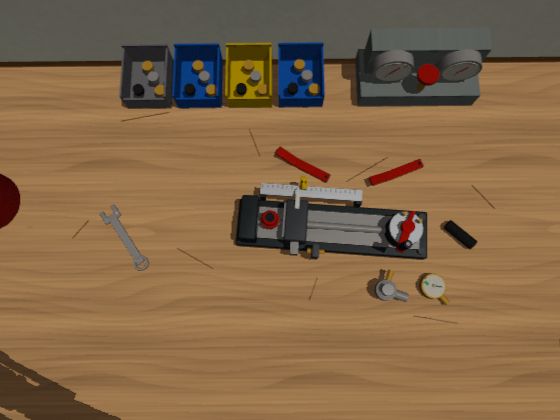

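View pics/scene0.png

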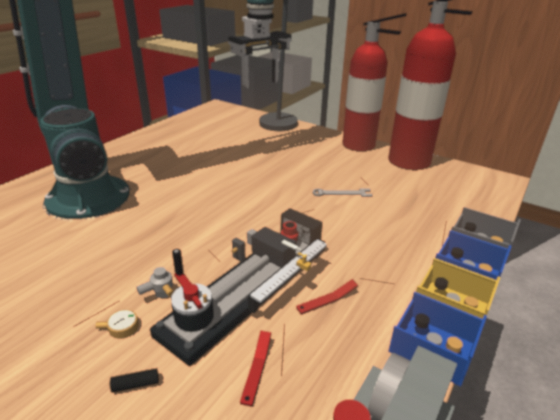

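The top view shows the clamp with its crank at about (405,230), the black grip at about (407,245), the white pointer at (297,200) and the yellow flag at (304,183). In the scene view the grip is at about (178,262). I'll zoom in on both.

```bash
cat > h.py <<'E'
import numpy as np, cv2
from scipy.spatial.transform import Rotation as R
from bench import robot, imaging
def cam(n):
    c=imaging.get_calibration(n); return c["intrinsics"],np.array(c["position"]),R.from_euler("xyz",c["rotation"]).as_matrix()
def proj(n,p,c=None):
    K,t,M=c or cam(n); q=(np.atleast_2d(p)-t)@M; u=np.c_[q[:,0],-q[:,1],-q[:,2]]@K.T; return u[:,:2]/u[:,2:]
def ray(n,uv,c=None):
    K,t,M=c or cam(n); d=np.linalg.inv(K)@[uv[0],uv[1],1]; d=M@[d[0],-d[1],-d[2]]; return t,d/np.linalg.norm(d)
def atz(n,uv,z,c=None):
    t,d=ray(n,uv,c); return t+d*(z-t[2])/d[2]
def tri(rs):
    A=sum(np.eye(3)-np.outer(d,d) for t,d in rs); b=sum((np.eye(3)-np.outer(d,d))@t for t,d in rs)
    p=np.linalg.solve(A,b); return p,[np.linalg.norm(np.cross(p-t,d)) for t,d in rs]
E
python3 - <<'E'
from h import *
a=cv2.imread("pics/top0.png")[165:275,230:440]; b=cv2.imread("pics/scene0.png")[205:355,140:340]
a=cv2.resize(a,None,fx=3.8,fy=3.8,interpolation=cv2.INTER_CUBIC)
cv2.imwrite("pics/a.png",a); cv2.imwrite("pics/b.png",cv2.resize(b,None,fx=4,fy=4,interpolation=cv2.INTER_CUBIC))
print(proj("top",robot.get_obs()["tool_pos"]),proj("top",[0,0,0]), atz("top",(405,230),.1),atz("top",(247,220),.08))
E
```

```text
[[-17.37316294 447.10034089]] [[318.73117898 517.92008157]] [ 0.53428061 -0.17274205  0.1       ] [0.56065775 0.13413116 0.08      ]
```

View pics/a.png

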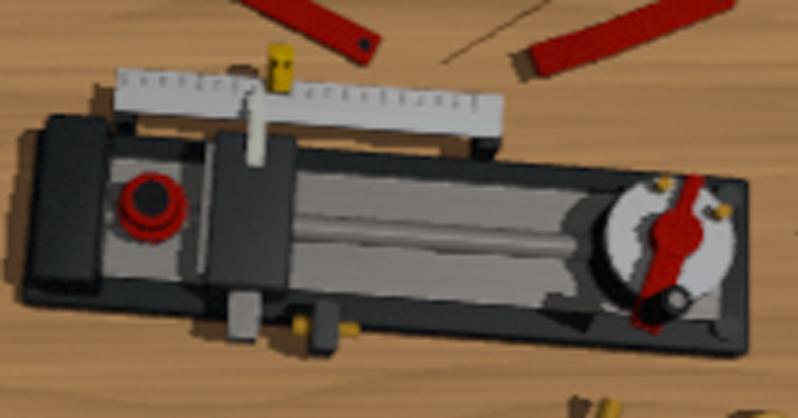

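View pics/b.png

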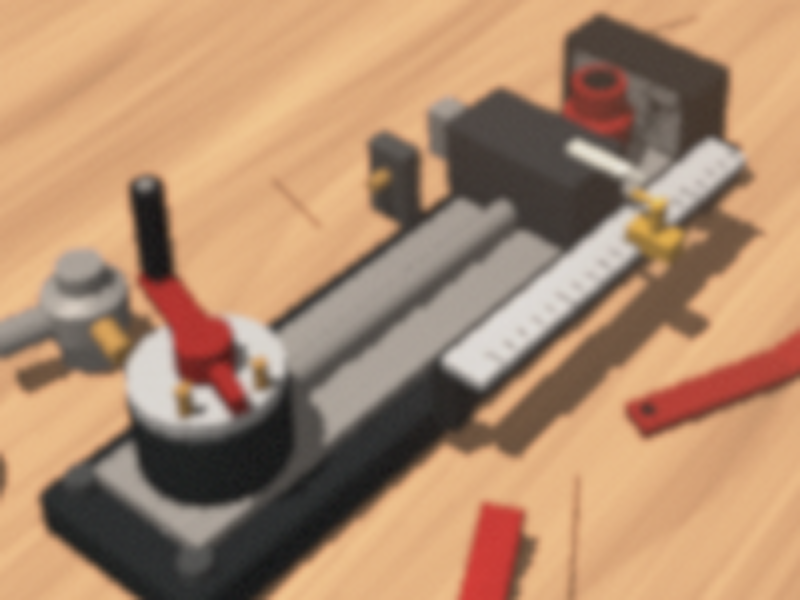

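The zoomed crops show these pixels:

| Feature | Top crop | Scene crop |
|---|---|---|
| Grip top | (677,298) | (147,184) |
| Hub | (677,236) | (205,335) |
| Pointer tip | (257,88) | (640,178) |
| Flag tip | (281,92) | (637,193) |

The crank lug sits between the two brass pins. The stop screw points at the jaw lug, with a gap of about 35 px in the crop. Next I'll triangulate these.

```bash
python3 - <<'E'
from h import *
T=lambda u,v:((u+.5)/3.8-.5+230,(v+.5)/3.8-.5+165)
S=lambda u,v:((u+.5)/4-.5+140,(v+.5)/4-.5+205)
pts=dict(grip=((677,298),(147,184)),hub=((677,236),(204,328)),pin1=((665,183),(262,363)),pin2=((722,211),(184,392)),flag=((281,92),(637,193)),ptr=((257,88),(640,178)))
P={}
for k,(a,b) in pts.items():
    p,e=tri([ray("top",T(*a)),ray("scene",S(*b))]); P[k]=p; print(k,p.round(4),np.round(e,4))
g=atz("top",T(677,298),.149); s=atz("top",T(677,236),.11); print("g149",g,"s",s,np.linalg.norm((g-s)[:2]))
gs=atz("scene",S(147,184),.149);print(gs)
# clamp direction from rail / edges in top
a,b=atz("top",T(120,68),.08),atz("top",T(503,97),.08); d=a-b; print("rail",np.arctan2(d[1],d[0]))
a,b=atz("top",T(25,302),.02),atz("top",T(747,354),.02); d=a-b; print("edge",np.arctan2(d[1],d[0]),np.linalg.norm(d))
yaw=np.arctan2(d[1],d[0])-np.pi/2; y=np.array([-np.sin(yaw),np.cos(yaw),0])
f,p=atz("top",T(281,92),.084),atz("top",T(257,88),.084); print("ptr-flag y",(p-f)@y, "flag from spindle",(f-s)@y)
l,st=atz("top",T(243,330),.06),atz("top",T(293,323),.06); print("lug-stop",(l-st)@y)
l,st=atz("top",T(260,320),.06),atz("top",T(293,323),.06); print("lugedge-stop",(l-st)@y)
E
```

```text
grip [ 0.5016 -0.1629  0.1484] [0.0002 0.0002]
hub [ 0.5408 -0.178   0.1008] [0.0004 0.0004]
pin1 [ 0.5696 -0.1755  0.095 ] [0.0003 0.0003]
pin2 [ 0.5546 -0.2044  0.0939] [0.0001 0.0001]
flag [0.626  0.0218 0.0795] [0.0025 0.0025]
ptr [0.6249 0.0326 0.0818] [0.0009 0.0009]
g149 [ 0.50162343 -0.162559    0.149     ] s [ 0.53880444 -0.17571797  0.11      ] 0.039440914135833324
[ 0.50201964 -0.1634805   0.149     ]
rail 1.483288671099934
edge 1.490081016728919 0.39714393722786295
ptr-flag y 0.012792139229330975 flag from spindle 0.2024334174628014
lug-stop 0.02604659057521483
lugedge-stop 0.017451754106438726
```

```bash
cat >> h.py <<'E'
def delta(x,y,z,yaw):
    o=robot.get_obs(); M=R.from_euler("xyz",o["ee_rot"]).as_matrix()
    q=M.T@(np.array([x,y,z])-o["tool_pos"]); t=R.from_matrix(M.T@R.from_euler("xyz",[np.pi,0,yaw]).as_matrix()).as_rotvec()
    print("t",o["time"],"shift",q.round(4),"turn",t.round(3),"j6",o["joint_positions"][5].round(3),"F",o["wrist_force"].round(2))
E
python3 - <<'E'
from h import *
T=lambda u,v:((u+.5)/3.8-.5+230,(v+.5)/3.8-.5+165)
yaw=1.488-np.pi/2; X=np.array([np.cos(yaw),np.sin(yaw),0]);Y=np.array([-np.sin(yaw),np.cos(yaw),0])
for z in (.02,.03): 
    print("from corner L",atz("top",T(747,354),z)+.06*Y+.05*X,"from far corner",atz("top",T(25,302),z)-.34*Y+.05*X)
# disc fit in top
im=cv2.imread("pics/top0.png"); hsv=cv2.cvtColor(im,cv2.COLOR_BGR2HSV)
m=((hsv[...,1]<40)&(hsv[...,2]>150)).astype(np.uint8); m[:,:380]=0;m[:,430:]=0;m[:205]=0;m[260:]=0
c=np.vstack(cv2.findContours(m,0,2)[0]); h=cv2.convexHull(c); e=cv2.fitEllipse(h); print(e, atz("top",e[0],.09), 'r',e[1][0]/2*(0.97-.09)/457)
E
```

```text
from corner L [ 0.54412746 -0.17941205  0.02      ] from far corner [ 0.54306756 -0.18219084  0.02      ]
from corner L [ 0.54298702 -0.17621301  0.03      ] from far corner [ 0.54159066 -0.18315109  0.03      ]
((406.0639343261719, 227.7898406982422), (30.30752182006836, 32.50071716308594), 132.16998291015625) [ 0.54040828 -0.17789324  0.09      ] r 0.02918010853573321
```

Request:
drive_tool(
  series=[
    [0.094,[-0.22,-0.22,0],[0,0,0.93]],
    [0.094,[-0.22,-0.22,0],[0,0,0.93]],
    [0.094,[-0.22,-0.22,0],[0,0,0.93]],
    [0.094,[-0.22,-0.22,0],[0,0,0.93]],
    [0.094,[-0.22,-0.22,0],[0,0,0.93]],
  ],
)

```text
time: 0.72
tool_pos: [0.3195, 0.2334, 0.2301]
ee_rot: [3.141, 0.0, 1.858]
wrist_force: [0.6, 0.2, -0.2]
width: 0.0939
finger_force: 0.0
```

```bash
python3 -c "
from h import *
delta(.502,-.163,.231,-.36)"
```

```text
t 0.725 shift [-0.4318  0.0626 -0.0008] turn [ 0.    -0.     2.218] j6 0.2 F [ 0.61  0.23 -0.17]
```

Request:
drive_tool(
  series=[
    [0.094,[-0.3,0.044,0],[0,0,0.93]],
    [0.094,[-0.3,0.044,0],[0,0,0.93]],
    [0.094,[-0.3,0.044,0],[0,0,0.93]],
    [0.094,[-0.3,0.044,0],[0,0,0.93]],
    [0.094,[-0.3,0.044,0],[0,0,0.93]],
  ],
)

```text
time: 1.35
tool_pos: [0.4484, -0.0415, 0.2301]
ee_rot: [-3.141, -0.0, 0.926]
wrist_force: [0.4, 0.4, 0.5]
width: 0.0942
finger_force: 0.0
```

```bash
python3 -c "
from h import *
delta(.502,-.163,.231,-.36)"
```

```text
t 1.35 shift [-0.0649  0.1159 -0.001 ] turn [-0.     0.     1.286] j6 0.426 F [0.38 0.37 0.45]
```

Request:
drive_tool(
  series=[
    [0.094,[-0.065,0.116,0],[0,0,0.93]],
    [0.094,[-0.065,0.116,0],[0,0,0.93]],
    [0.094,[-0.065,0.116,0],[0,0,0.93]],
    [0.094,[-0.065,0.116,0],[0,0,0.93]],
    [0.094,[-0.065,0.116,0],[0,0,0.93]],
  ],
)

```text
time: 1.98
tool_pos: [0.5025, -0.1608, 0.2296]
ee_rot: [-3.141, 0.002, -0.003]
wrist_force: [-0.2, 0.3, -0.7]
width: 0.094
finger_force: 0.0
```

Request:
drive_tool(
  series=[
    [0.04,[0,0,0],[0,0,0.356]],
    [0.04,[0,0,0],[0,0,0.356]],
    [0.04,[0,0,0],[0,0,0.356]],
  ],
)

```text
time: 2.35
tool_pos: [0.5024, -0.1604, 0.2299]
ee_rot: [-3.141, 0.001, -0.35]
wrist_force: [0.6, 0.6, 0.1]
width: 0.0673
finger_force: 0.0
```

```bash
python3 -c "
from h import *
cv2.imwrite('pics/w1.png',imaging.snapshot('wrist')[:,:,::-1])
delta(.502,-.163,.135,-.36); print(proj('wrist',[[.5016,-.1629,.149],[.542,-.1785,.1],[.5016,-.1629,.103]]))"
```

```text
t 2.4 shift [0.0005 0.0026 0.095 ] turn [-0.     0.001  0.011] j6 1.504 F [ 0.7  -0.11  0.07]
[[282.59615928 226.14746461]
 [283.22198493 155.75926407]
 [282.05816944 209.66934116]]
```

View pics/w1.png

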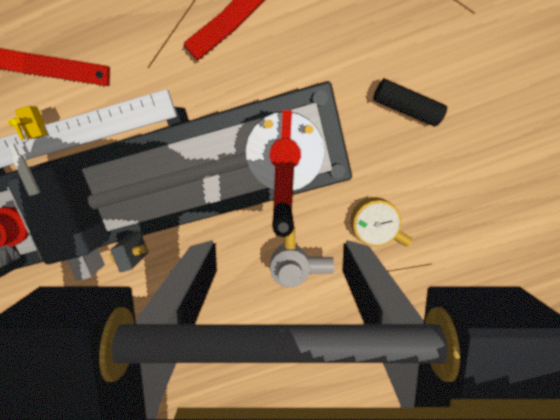

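The wrist view shows the grip top at (283,226), where I predicted it. The hub is at (285,152), the flag at (30,122), and the stop block and lug at about (130,250) and (85,262).

```bash
python3 -c "
from h import *
T=lambda u,v:((u+.5)/3.8-.5+230,(v+.5)/3.8-.5+165)
S=lambda u,v:((u+.5)/4-.5+140,(v+.5)/4-.5+205)
print(tri([ray('top',T(677,236)),ray('wrist',(285,152)),ray('scene',S(204,328))]), atz('wrist',(285,152),.105), atz('top',T(677,236),.105))
print(tri([ray('top',T(677,298)),ray('wrist',(283,226)),ray('scene',S(147,184))]))
"
```

```text
(array([ 0.54229956, -0.17927362,  0.10111854]), [np.float64(0.00204501398038598), np.float64(0.0026070936314203904), np.float64(0.0010900316035916823)]) [ 0.54474434 -0.18089603  0.105     ] [ 0.53972124 -0.17714016  0.105     ]
(array([ 0.50154305, -0.16296288,  0.14842757]), [np.float64(0.0002899432179424382), np.float64(0.0002087099512978085), np.float64(8.955002126976818e-05)])
```

Request:
drive_tool(
  series=[
    [0.034,[0.0,0.0025,0.05],[0,0,0.01]],
    [0.034,[0.0,0.0025,0.05],[0,0,0.01]],
    [0.034,[0.0,0.0025,0.05],[0,0,0.01]],
  ],
)

```text
time: 2.78
tool_pos: [0.5023, -0.163, 0.1817]
ee_rot: [-3.141, -0.001, -0.361]
wrist_force: [-0.1, -0.4, 0.6]
width: 0.0349
finger_force: 0.0
```

Request:
drive_tool(
  series=[
    [0.034,[-0.0005,0.0,0.046],[0,0,0.02]],
    [0.034,[-0.0005,0.0,0.046],[0,0,0.02]],
    [0.022,[-0.0005,0.0,0.046],[0,0,0.02]],
    [0.022,[-0.0005,0.0,0.046],[0,0,0.02]],
    [0.022,[-0.0005,0.0,0.046],[0,0,0.02]],
  ],
)

```text
time: 3.4
tool_pos: [0.5022, -0.163, 0.1362]
ee_rot: [3.142, -0.003, -0.382]
wrist_force: [-0.4, 0.5, -0.6]
width: 0.022
finger_force: 0.0
```

Request:
drive_tool(
  series=[
    [0.019,[0,0,0],[0,0,0]],
    [0.019,[0,0,0],[0,0,0]],
    [0.018,[0,0,0],[0,0,0]],
    [0.018,[0,0,0],[0,0,0]],
  ],
)

```text
time: 3.9
tool_pos: [0.5013, -0.1626, 0.1344]
ee_rot: [-3.141, 0.0, -0.382]
wrist_force: [-0.2, -0.6, 0.9]
width: 0.0176
finger_force: 0.0
```

Request:
drive_tool(
  series=[
    [0.018,[0.0007,0.0081,0],[0,0,-0.18]],
    [0.018,[0.0029,0.0159,0],[0,0,-0.36]],
    [0.018,[0.0064,0.0231,0],[0,0,-0.54]],
    [0.018,[0.0112,0.0297,0],[0,0,-0.72]],
    [0.018,[0.017,0.0352,0],[0,0,-0.9]],
  ],
)

```text
time: 4.53
tool_pos: [0.5035, -0.2008, 0.1343]
ee_rot: [-3.139, -0.0, 0.524]
wrist_force: [-2.0, 2.5, 1.6]
width: 0.0181
finger_force: 1.4
```

```bash
cat >> h.py <<'E'
def where(S=(.5428,-.1795)):
    o=robot.get_obs(); v=o["tool_pos"][:2]-S; print("t",o["time"],"r",np.hypot(*v).round(4),"ang",np.arctan2(v[1],v[0]).round(3),"yaw",o["ee_rot"][2].round(3),"j6",o["joint_positions"][5].round(3),"F",o["wrist_force"].round(2),"w",o["width"].round(4),o["finger_force"])
E
python3 -c "
from h import *
where()"
```

```text
Traceback (most recent call last):
  File "h.py", line 20, in where
    o=robot.get_obs(); v=o["tool_pos"][:2]-S; print("t",o["time"],"r",np.hypot(*v).round(4),"ang",np.arctan2(v[1],v[0]).round(3),"yaw",o["ee_rot"][2].round(3),"j6",o["joint_positions"][5].round(3),"F",o["wrist_force"].round(2),"w",o["width"].round(4),o["finger_force"])
                                                                                                                                                                                                                                       ^^^^^^^^^^^^^^^^
AttributeError: 'float' object has no attribute 'round'
```

Request:
drive_tool(
  series=[
    [0.018,[0.0007,0.0081,0],[0,0,-0.18]],
    [0.018,[0.0029,0.0159,0],[0,0,-0.36]],
    [0.018,[0.0064,0.0231,0],[0,0,-0.54]],
    [0.018,[0.0112,0.0297,0],[0,0,-0.72]],
    [0.018,[0.017,0.0352,0],[0,0,-0.9]],
  ],
)

```text
time: 5.15
tool_pos: [0.5354, -0.2238, 0.1344]
ee_rot: [-3.139, -0.0, 1.423]
wrist_force: [-3.0, 0.1, 2.1]
width: 0.0183
finger_force: 1.4
```

```bash
sed -i 's/,"w",o\["width"\].round(4)/,"w",o["width"]/' h.py
python3 -c "
from h import *
where()"
```

```text
t 5.15 r 0.0449 ang -1.737 yaw 1.423 j6 -0.346 F [-3.02  0.15  2.1 ] w 0.018308840383573794 1.4400595799088478
```

Request:
drive_tool(
  series=[
    [0.018,[0.0007,0.0081,0],[0,0,-0.18]],
    [0.018,[0.0029,0.0159,0],[0,0,-0.36]],
    [0.018,[0.0064,0.0231,0],[0,0,-0.54]],
    [0.018,[0.0112,0.0297,0],[0,0,-0.72]],
    [0.018,[0.017,0.0352,0],[0,0,-0.9]],
  ],
)

```text
time: 5.78
tool_pos: [0.5729, -0.2132, 0.1344]
ee_rot: [-3.139, -0.0, 2.323]
wrist_force: [-2.6, -2.0, 1.4]
width: 0.018
finger_force: 1.4
```

Request:
drive_tool(
  series=[
    [0.018,[0.0007,0.0081,0],[0,0,-0.18]],
    [0.018,[0.0029,0.0159,0],[0,0,-0.36]],
    [0.018,[0.0064,0.0231,0],[0,0,-0.54]],
    [0.018,[0.0112,0.0297,0],[0,0,-0.72]],
    [0.018,[0.017,0.0352,0],[0,0,-0.9]],
  ],
)

```text
time: 6.4
tool_pos: [0.5879, -0.1772, 0.1344]
ee_rot: [-3.139, -0.0, -3.06]
wrist_force: [0.1, -3.5, -0.5]
width: 0.0178
finger_force: 1.4
```

```bash
python3 -c "
from h import *
where()
cv2.imwrite('pics/t2.png',imaging.snapshot('top')[:,:,::-1]);cv2.imwrite('pics/s2.png',imaging.snapshot('scene')[:,:,::-1])
a=cv2.imread('pics/t2.png')[165:275,230:440]; b=cv2.imread('pics/s2.png')[205:280,220:340]
a=cv2.resize(a,(760,398),interpolation=cv2.INTER_CUBIC);b=cv2.resize(b,None,fx=2.6,fy=2.6,interpolation=cv2.INTER_CUBIC)
o=np.zeros((600,760,3),np.uint8);o[:398]=a;o[398:398+195,:312]=b; cv2.imwrite('pics/c2.png',o)
"
```

```text
t 6.4 r 0.0452 ang 0.052 yaw -3.06 j6 -2.036 F [ 0.06 -3.46 -0.52] w 0.017807009833086137 1.4296013116836548
```

View pics/c2.png

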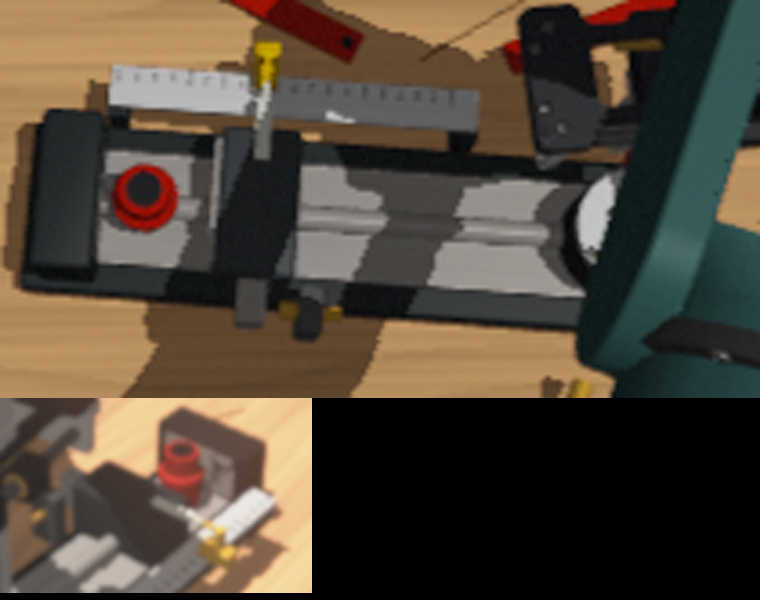

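The pointer is now about 2 mm short of the flag, and the gap between the jaw lug (267,300) and the stop screw tip (281,310) is about 7.5 mm. That leaves about 2.3 rad to go. I'll open the fingers and re-grip half a turn back.

Request:
drive_tool(
  series=[
    [0.05,[0,0,0],[0,0,0]],
    [0.05,[0,0,0],[0,0,0]],
    [0.05,[0,0,0],[0,0,0]],
    [0.05,[0,0,0],[0,0,0.18]],
    [0.05,[0,0,0],[0,0,0.36]],
  ],
)

```text
time: 7.12
tool_pos: [0.5878, -0.176, 0.1344]
ee_rot: [3.141, -0.0, 2.851]
wrist_force: [0.2, -0.5, 0.4]
width: 0.0501
finger_force: 0.0
```

Request:
drive_tool(
  series=[
    [0.05,[0,0,0],[0,0,0.18]],
    [0.05,[0,0,0],[0,0,0.36]],
    [0.05,[0,0,0],[0,0,0.54]],
    [0.05,[0,0,0],[0,0,0.72]],
    [0.05,[0,0,0],[0,0,0.9]],
  ],
)

```text
time: 7.75
tool_pos: [0.5878, -0.176, 0.1344]
ee_rot: [3.142, -0.0, 1.951]
wrist_force: [0.2, -0.5, 0.0]
width: 0.0497
finger_force: 0.0
```

Request:
drive_tool(
  series=[
    [0.05,[0,0,0],[0,0,0.18]],
    [0.05,[0,0,0],[0,0,0.36]],
    [0.05,[0,0,0],[0,0,0.54]],
    [0.05,[0,0,0],[0,0,0.72]],
    [0.05,[0,0,0],[0,0,0.9]],
  ],
)

```text
time: 8.38
tool_pos: [0.5878, -0.176, 0.1344]
ee_rot: [-3.141, -0.0, 1.051]
wrist_force: [-0.4, -0.9, 0.2]
width: 0.0499
finger_force: 0.0
```

Request:
drive_tool(
  series=[
    [0.05,[0,0,0],[0,0,0.18]],
    [0.05,[0,0,0],[0,0,0.36]],
    [0.05,[0,0,0],[0,0,0.54]],
    [0.05,[0,0,0],[0,0,0.72]],
    [0.05,[0,0,0],[0,0,0.9]],
  ],
)

```text
time: 9.0
tool_pos: [0.5878, -0.176, 0.1344]
ee_rot: [-3.141, -0.0, 0.151]
wrist_force: [0.5, 0.4, 0.1]
width: 0.0497
finger_force: 0.0
```

```bash
python3 -c "
from h import *
where()"
```

```text
t 9.0 r 0.0451 ang 0.077 yaw 0.151 j6 1.036 F [0.55 0.39 0.14] w 0.04969219581312985 0.0
```

Request:
drive_tool(
  series=[
    [0.03,[0,0,0],[0,0,0.07]],
    [0.03,[0,0,0],[0,0,0.07]],
    [0.022,[0,0,0],[0,0,0.07]],
    [0.018,[0,0,0],[0,0,0.07]],
    [0.018,[0,0,0],[0,0,0.07]],
  ],
)

```text
time: 9.62
tool_pos: [0.5878, -0.1761, 0.1345]
ee_rot: [3.142, -0.0, 0.088]
wrist_force: [-0.0, 0.1, 0.0]
width: 0.0183
finger_force: 0.1
```

Request:
drive_tool(
  series=[
    [0.018,[-0.0007,-0.0081,0],[0,0,-0.18]],
    [0.018,[-0.0029,-0.0159,0],[0,0,-0.36]],
    [0.018,[-0.0064,-0.0231,0],[0,0,-0.54]],
    [0.018,[-0.0112,-0.0297,0],[0,0,-0.72]],
    [0.018,[-0.017,-0.0352,0],[0,0,-0.9]],
  ],
)

```text
time: 10.25
tool_pos: [0.5685, -0.1429, 0.1345]
ee_rot: [3.139, -0.0, 0.994]
wrist_force: [2.1, -1.4, -1.7]
width: 0.0178
finger_force: 1.4
```

```bash
python3 -c "
from h import *
where()
cv2.imwrite('pics/t3.png',imaging.snapshot('top')[:,:,::-1]);cv2.imwrite('pics/w3.png',imaging.snapshot('wrist')[:,:,::-1])
a=cv2.imread('pics/t3.png')[175:255,270:350]; b=cv2.imread('pics/w3.png')
a=cv2.resize(a,(440,440),interpolation=cv2.INTER_CUBIC);b=cv2.resize(b,(360,270))
o=np.zeros((440,800,3),np.uint8);o[:,:440]=a;o[:270,440:]=b; cv2.imwrite('pics/c3.png',o)
"
```

```text
t 10.25 r 0.0447 ang 0.958 yaw 0.994 j6 0.234 F [ 2.11 -1.41 -1.66] w 0.01780411791294012 1.4324022084474564
```

View pics/c3.png

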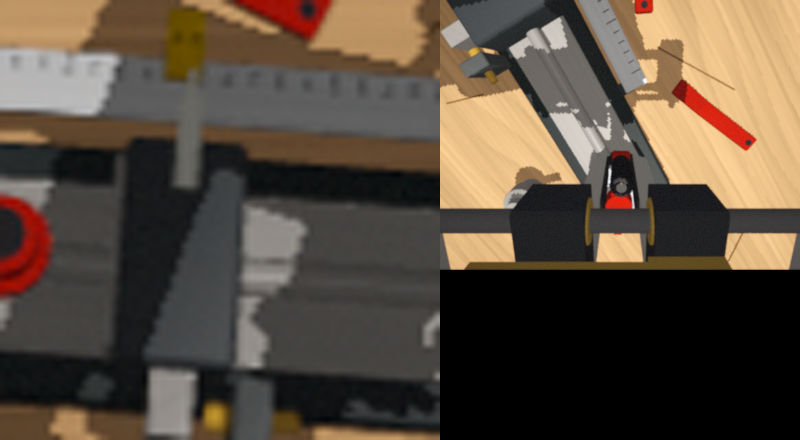

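The pointer at (193,72) is slightly past the flag tip at (184,80). The lug edge at (196,400) is about 3–4 mm from the screw tip at (204,415). I'll take subpixel profiles to pin this down.

```bash
python3 -c "
from h import *
for f in ('top0','t2','t3'):
    a=cv2.imread(f'pics/{f}.png').astype(int)
    print(f,'lug rows 246-249'); print(a[245:249,288:318].mean(0).astype(int)[:,2].tolist()); print(a[245:249,288:318].mean(0).astype(int)[:,0].tolist())
    print('screw rows'); print(a[249:253,288:318,2].mean(0).astype(int).tolist()); print(a[249:253,288:318,0].mean(0).astype(int).tolist())
    for r in (186,188,190,192,194): print(r,a[r,292:312,2].tolist(),a[r,292:312,0].tolist())
" > p.txt; head -c 6000 p.txt
```

```text
top0 lug rows 246-249
[10, 13, 100, 120, 118, 118, 120, 121, 121, 122, 87, 34, 35, 36, 33, 30, 24, 13, 10, 23, 35, 34, 25, 19, 27, 49, 58, 58, 59, 59]
[10, 16, 93, 112, 110, 110, 111, 112, 113, 115, 84, 37, 38, 39, 37, 33, 26, 16, 13, 13, 16, 17, 14, 15, 28, 51, 60, 59, 60, 61]
screw rows
[63, 56, 102, 119, 119, 121, 123, 124, 125, 110, 77, 51, 49, 48, 48, 45, 42, 41, 41, 112, 139, 141, 110, 60, 47, 53, 59, 60, 62, 63]
[28, 32, 93, 112, 111, 114, 114, 116, 116, 100, 59, 24, 24, 23, 24, 22, 21, 20, 19, 24, 30, 29, 23, 14, 35, 54, 60, 62, 63, 65]
186 [141, 154, 154, 154, 153, 154, 124, 76, 75, 80, 125, 157, 165, 164, 155, 146, 149, 151, 137, 139] [141, 153, 153, 153, 152, 152, 122, 63, 18, 0, 0, 0, 0, 0, 43, 111, 125, 120, 106, 99]
188 [144, 154, 149, 146, 124, 144, 154, 115, 72, 74, 129, 150, 153, 155, 140, 147, 158, 158, 158, 142] [143, 152, 148, 146, 124, 138, 146, 104, 26, 0, 0, 0, 0, 0, 74, 139, 157, 157, 156, 140]
190 [155, 151, 115, 134, 157, 161, 163, 159, 157, 156, 157, 147, 140, 140, 137, 150, 157, 157, 143, 133] [155, 150, 115, 133, 155, 156, 156, 156, 156, 156, 156, 141, 13
[... 2564 characters left out ...]
 0, 0, 0, 25, 67, 74, 71, 68, 63]
188 [84, 90, 91, 91, 73, 79, 90, 85, 85, 89, 92, 95, 100, 100, 85, 86, 95, 92, 92, 82] [84, 91, 92, 92, 73, 80, 90, 70, 27, 0, 0, 0, 73, 74, 55, 81, 95, 91, 92, 82]
190 [91, 91, 92, 92, 92, 91, 93, 92, 92, 93, 93, 92, 98, 96, 83, 87, 93, 92, 84, 77] [92, 91, 92, 92, 91, 92, 93, 92, 92, 93, 92, 84, 88, 86, 76, 86, 93, 91, 84, 77]
192 [93, 92, 92, 93, 92, 92, 91, 92, 93, 92, 94, 95, 101, 99, 96, 93, 92, 93, 93, 92] [93, 92, 92, 93, 92, 92, 91, 92, 93, 92, 91, 92, 96, 94, 93, 92, 92, 92, 93, 91]
194 [92, 93, 93, 94, 93, 94, 94, 92, 93, 94, 98, 103, 103, 102, 98, 95, 95, 96, 94, 95] [92, 93, 93, 94, 94, 94, 93, 94, 93, 94, 94, 96, 94, 95, 94, 95, 95, 95, 94, 95]
```

Request:
drive_tool(
  series=[
    [0.018,[-0.0006,-0.0072,0],[0,0,-0.16]],
    [0.018,[-0.0023,-0.0142,0],[0,0,-0.32]],
    [0.018,[-0.0051,-0.0208,0],[0,0,-0.48]],
    [0.018,[-0.0089,-0.0269,0],[0,0,-0.64]],
    [0.018,[-0.0137,-0.0323,0],[0,0,-0.8]],
  ],
)

```text
time: 10.98
tool_pos: [0.5341, -0.1358, 0.1346]
ee_rot: [3.139, -0.0, 1.79]
wrist_force: [2.4, 0.6, -1.9]
width: 0.018
finger_force: 1.4
```

```bash
cat >> h.py <<'E'
def gap(name):
    a=imaging.snapshot('top')[:,:,::-1]; cv2.imwrite(f'pics/{name}.png',a); a=a.astype(int)
    print('lug',a[245:249,294:314,2].mean(0).astype(int).tolist()); print('scr',a[249:253,294:314,2].mean(0).astype(int).tolist())
E
python3 -c "
from h import *
where(); gap('t4')"
```

```text
t 10.975 r 0.0445 ang 1.767 yaw 1.79 j6 -0.572 F [ 2.38  0.56 -1.94] w 0.01804544714456343 1.4053251966834068
lug [13, 13, 16, 22, 121, 145, 143, 143, 143, 144, 146, 151, 110, 33, 42, 42, 32, 25, 37, 63]
scr [67, 67, 65, 57, 124, 146, 143, 145, 146, 148, 150, 136, 93, 135, 164, 167, 132, 75, 60, 67]
```

Request:
drive_tool(
  series=[
    [0.018,[0,-0.0018,0],[0,0,-0.04]],
    [0.018,[-0.0001,-0.0036,0],[0,0,-0.08]],
    [0.018,[-0.0003,-0.0054,0],[0,0,-0.12]],
    [0.018,[-0.0006,-0.0072,0],[0,0,-0.16]],
    [0.018,[-0.0006,-0.0072,0],[0,0,-0.16]],
  ],
)

```text
time: 11.65
tool_pos: [0.527, -0.138, 0.1346]
ee_rot: [3.14, -0.0, 1.944]
wrist_force: [1.8, 0.7, -1.4]
width: 0.0182
finger_force: 1.1
```

Request:
drive_tool(
  series=[
    [0.018,[0,-0.0018,0],[0,0,-0.04]],
    [0.018,[0,-0.0018,0],[0,0,-0.04]],
  ],
)

```text
time: 11.9
tool_pos: [0.5251, -0.1387, 0.1346]
ee_rot: [3.141, -0.0, 1.985]
wrist_force: [1.7, 0.7, -0.6]
width: 0.0179
finger_force: 1.1
```

```bash
python3 -c "
from h import *
where(); gap('t5')"
```

```text
t 11.9 r 0.0445 ang 1.98 yaw 1.985 j6 -0.777 F [ 1.66  0.67 -0.56] w 0.017910068194016103 1.1239225789904594
lug [14, 15, 13, 18, 84, 129, 142, 142, 143, 143, 144, 147, 107, 42, 43, 42, 33, 26, 35, 62]
scr [66, 67, 64, 57, 124, 144, 143, 144, 145, 147, 149, 154, 117, 133, 163, 166, 132, 75, 59, 66]
```

Request:
drive_tool(
  series=[
    [0.018,[0,-0.0018,0],[0,0,-0.04]],
    [0.018,[0,-0.0018,0],[0,0,-0.04]],
  ],
)

```text
time: 12.2
tool_pos: [0.5232, -0.1395, 0.1346]
ee_rot: [3.141, -0.0, 2.026]
wrist_force: [2.3, 1.5, -0.9]
width: 0.0185
finger_force: 1.0
```

Request:
drive_tool(
  series=[
    [0.018,[0,-0.0018,0],[0,0,-0.04]],
    [0.018,[0,-0.0018,0],[0,0,-0.04]],
  ],
)

```text
time: 12.45
tool_pos: [0.5216, -0.1404, 0.1346]
ee_rot: [3.141, -0.0, 2.066]
wrist_force: [2.5, 1.1, -0.8]
width: 0.0176
finger_force: 1.0
```

Request:
drive_tool(
  series=[
    [0.018,[0,-0.0018,0],[0,0,-0.04]],
    [0.018,[0,-0.0018,0],[0,0,-0.04]],
  ],
)

```text
time: 12.7
tool_pos: [0.5199, -0.1412, 0.1346]
ee_rot: [3.141, -0.0, 2.106]
wrist_force: [1.0, 1.3, -0.4]
width: 0.0179
finger_force: 1.0
```

Request:
drive_tool(
  series=[
    [0.018,[0,-0.0018,0],[0,0,-0.04]],
    [0.018,[0,-0.0018,0],[0,0,-0.04]],
  ],
)

```text
time: 12.95
tool_pos: [0.5184, -0.1422, 0.1346]
ee_rot: [3.141, 0.0, 2.146]
wrist_force: [2.0, 0.6, 0.1]
width: 0.018
finger_force: 0.9
```

Request:
drive_tool(
  series=[
    [0.018,[0,-0.0018,0],[0,0,-0.04]],
    [0.018,[0,-0.0018,0],[0,0,-0.04]],
  ],
)

```text
time: 13.2
tool_pos: [0.5168, -0.1431, 0.1345]
ee_rot: [3.141, -0.0, 2.186]
wrist_force: [1.7, 1.5, 0.5]
width: 0.0181
finger_force: 0.9
```

```bash
python3 -c "
from h import *
where(); gap('t6')"
```

```text
t 13.2 r 0.0447 ang 2.19 yaw 2.186 j6 -0.991 F [1.69 1.49 0.53] w 0.018072043726689413 0.9466027468442917
lug [13, 14, 14, 14, 33, 91, 131, 141, 141, 142, 143, 144, 123, 78, 43, 42, 31, 26, 35, 62]
scr [66, 67, 64, 58, 74, 113, 137, 143, 144, 145, 147, 150, 115, 134, 162, 165, 130, 75, 60, 66]
```

Request:
drive_tool(
  series=[
    [0.018,[0,-0.0018,0],[0,0,-0.04]],
    [0.018,[0,-0.0018,0],[0,0,-0.04]],
  ],
)

```text
time: 13.5
tool_pos: [0.5154, -0.1442, 0.1346]
ee_rot: [3.141, 0.0, 2.226]
wrist_force: [1.5, 1.0, 1.2]
width: 0.0182
finger_force: 1.0
```

Request:
drive_tool(
  series=[
    [0.018,[0,-0.0018,0],[0,0,-0.04]],
    [0.018,[0,-0.0018,0],[0,0,-0.04]],
  ],
)

```text
time: 13.75
tool_pos: [0.5139, -0.1453, 0.1345]
ee_rot: [3.142, -0.0, 2.266]
wrist_force: [1.6, 1.9, 1.0]
width: 0.0179
finger_force: 0.9
```

Request:
drive_tool(
  series=[
    [0.018,[0,-0.0018,0],[0,0,-0.04]],
    [0.018,[0,-0.0018,0],[0,0,-0.04]],
  ],
)

```text
time: 14.0
tool_pos: [0.5126, -0.1464, 0.1345]
ee_rot: [3.142, -0.0, 2.306]
wrist_force: [1.9, 1.2, 0.7]
width: 0.018
finger_force: 0.9
```

Request:
drive_tool(
  series=[
    [0.018,[0,-0.0018,0],[0,0,-0.04]],
    [0.018,[0,-0.0018,0],[0,0,-0.04]],
  ],
)

```text
time: 14.25
tool_pos: [0.5112, -0.1476, 0.1345]
ee_rot: [3.142, -0.0, 2.346]
wrist_force: [1.9, 2.5, 1.2]
width: 0.0179
finger_force: 0.9
```

Request:
drive_tool(
  series=[
    [0.018,[0,-0.0018,0],[0,0,-0.04]],
    [0.018,[0,-0.0018,0],[0,0,-0.04]],
  ],
)

```text
time: 14.5
tool_pos: [0.5099, -0.1489, 0.1345]
ee_rot: [3.142, -0.0, 2.386]
wrist_force: [2.0, 1.7, 0.0]
width: 0.0184
finger_force: 0.9
```

```bash
python3 -c "
from h import *
where(); gap('t7')"
```

```text
t 14.5 r 0.0449 ang 2.391 yaw 2.386 j6 -1.206 F [2.01 1.73 0.05] w 0.018387513998924233 0.9499751776456833
lug [15, 15, 14, 14, 22, 56, 68, 67, 67, 71, 98, 133, 148, 112, 44, 41, 31, 24, 37, 61]
scr [64, 66, 63, 61, 55, 61, 68, 67, 97, 134, 145, 147, 133, 144, 161, 164, 130, 74, 59, 65]
```

Request:
drive_tool(
  series=[
    [0.018,[0,-0.0018,0],[0,0,-0.04]],
    [0.018,[0,-0.0018,0],[0,0,-0.04]],
  ],
)

```text
time: 14.8
tool_pos: [0.5087, -0.1502, 0.1345]
ee_rot: [3.142, -0.0, 2.426]
wrist_force: [1.7, 1.0, 1.9]
width: 0.0179
finger_force: 1.0
```

Request:
drive_tool(
  series=[
    [0.018,[0,-0.0018,0],[0,0,-0.04]],
    [0.018,[0,-0.0018,0],[0,0,-0.04]],
  ],
)

```text
time: 15.05
tool_pos: [0.5075, -0.1516, 0.1345]
ee_rot: [3.142, -0.0, 2.466]
wrist_force: [2.0, 2.3, 0.7]
width: 0.0183
finger_force: 1.0
```

Request:
drive_tool(
  series=[
    [0.018,[0,-0.0018,0],[0,0,-0.04]],
    [0.018,[0,-0.0018,0],[0,0,-0.04]],
  ],
)

```text
time: 15.3
tool_pos: [0.5064, -0.153, 0.1345]
ee_rot: [3.142, -0.0, 2.506]
wrist_force: [2.0, 1.5, 1.7]
width: 0.0185
finger_force: 1.0
```

Request:
drive_tool(
  series=[
    [0.018,[0,-0.0018,0],[0,0,-0.04]],
    [0.018,[0,-0.0018,0],[0,0,-0.04]],
  ],
)

```text
time: 15.55
tool_pos: [0.5053, -0.1544, 0.1345]
ee_rot: [3.142, -0.0, 2.546]
wrist_force: [1.6, 1.7, 1.4]
width: 0.0182
finger_force: 1.0
```

```bash
python3 -c "
from h import *
where(); gap('t8')
a=cv2.imread('pics/t8.png')[175:260,270:345]
cv2.imwrite('pics/c8.png',cv2.resize(a,None,fx=7,fy=7,interpolation=cv2.INTER_CUBIC))"
```

```text
t 15.55 r 0.0451 ang 2.552 yaw 2.546 j6 -1.379 F [1.57 1.68 1.36] w 0.018175219532136293 0.9529146552085876
lug [13, 13, 13, 14, 19, 50, 64, 66, 65, 65, 66, 65, 70, 58, 44, 41, 32, 24, 35, 61]
scr [65, 66, 62, 60, 55, 61, 66, 66, 65, 66, 65, 84, 137, 155, 160, 163, 129, 73, 58, 64]
```

View pics/c8.png

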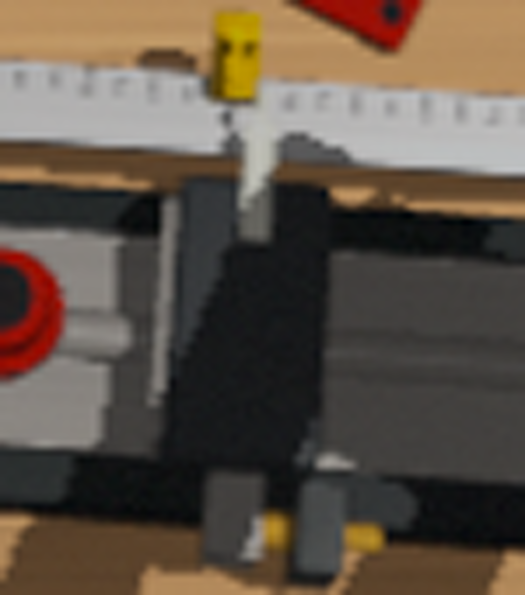

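The lug's right edge at (265,540) now meets the brass screw in the view, and the pointer at (262,110) is about 6 mm past the flag at (237,100). Contact is close, so I'll keep going in small steps.

Request:
drive_tool(
  series=[
    [0.018,[0,-0.0018,0],[0,0,-0.04]],
    [0.018,[0,-0.0018,0],[0,0,-0.04]],
  ],
)

```text
time: 15.85
tool_pos: [0.5043, -0.1559, 0.1345]
ee_rot: [3.142, -0.0, 2.586]
wrist_force: [1.1, 1.7, 1.6]
width: 0.0179
finger_force: 1.0
```

Request:
drive_tool(
  series=[
    [0.018,[0,-0.0018,0],[0,0,-0.04]],
    [0.018,[0,-0.0018,0],[0,0,-0.04]],
  ],
)

```text
time: 16.1
tool_pos: [0.5033, -0.1575, 0.1345]
ee_rot: [3.142, -0.0, 2.626]
wrist_force: [0.7, 2.2, 0.9]
width: 0.0181
finger_force: 1.0
```

Request:
drive_tool(
  series=[
    [0.018,[0,-0.0018,0],[0,0,-0.04]],
    [0.018,[0,-0.0018,0],[0,0,-0.04]],
  ],
)

```text
time: 16.35
tool_pos: [0.5024, -0.159, 0.1344]
ee_rot: [3.142, -0.0, 2.666]
wrist_force: [1.4, 2.8, 2.2]
width: 0.018
finger_force: 1.0
```

Request:
drive_tool(
  series=[
    [0.018,[0,-0.0018,0],[0,0,-0.04]],
    [0.018,[0,-0.0018,0],[0,0,-0.04]],
  ],
)

```text
time: 16.6
tool_pos: [0.5017, -0.1606, 0.1344]
ee_rot: [3.141, -0.0, 2.706]
wrist_force: [0.1, 2.7, 1.7]
width: 0.0182
finger_force: 1.1
```

Request:
drive_tool(
  series=[
    [0.018,[0,-0.0018,0],[0,0,-0.04]],
    [0.018,[0,-0.0018,0],[0,0,-0.04]],
  ],
)

```text
time: 16.85
tool_pos: [0.5009, -0.1621, 0.1344]
ee_rot: [3.141, -0.0, 2.746]
wrist_force: [0.3, 1.6, 1.9]
width: 0.0179
finger_force: 1.3
```

```bash
python3 -c "
from h import *
where(); gap('t9')"
```

```text
t 16.85 r 0.0454 ang 2.748 yaw 2.746 j6 -1.596 F [0.33 1.58 1.92] w 0.017935757217306225 1.272582784295082
lug [14, 14, 13, 13, 14, 36, 59, 65, 65, 65, 64, 64, 64, 55, 38, 33, 28, 23, 34, 60]
scr [65, 64, 61, 60, 58, 58, 62, 65, 64, 65, 65, 64, 66, 78, 130, 157, 127, 72, 58, 64]
```

Request:
drive_tool(
  series=[
    [0.018,[0,-0.0018,0],[0,0,-0.04]],
    [0.018,[0,-0.0018,0],[0,0,-0.04]],
  ],
)

```text
time: 17.15
tool_pos: [0.5002, -0.1637, 0.1344]
ee_rot: [3.141, -0.0, 2.786]
wrist_force: [1.3, 2.9, 1.4]
width: 0.0184
finger_force: 1.5
```

Request:
drive_tool(
  series=[
    [0.018,[0,-0.0018,0],[0,0,-0.04]],
    [0.018,[0,-0.0018,0],[0,0,-0.04]],
  ],
)

```text
time: 17.4
tool_pos: [0.4996, -0.1653, 0.1344]
ee_rot: [3.141, -0.0, 2.826]
wrist_force: [1.3, 3.4, 1.9]
width: 0.0181
finger_force: 1.8
```

```bash
python3 -c "
from h import *
where(); gap('t10')"
```

```text
t 17.4 r 0.0454 ang 2.824 yaw 2.826 j6 -1.683 F [1.27 3.38 1.94] w 0.018119887875124568 1.8157188221812248
lug [13, 12, 14, 13, 13, 32, 57, 65, 65, 64, 65, 64, 64, 57, 41, 26, 25, 24, 25, 44]
scr [65, 64, 61, 60, 55, 55, 60, 64, 64, 64, 65, 65, 65, 67, 78, 113, 106, 72, 57, 63]
```

Request:
drive_tool(
  series=[
    [0.018,[0,-0.0018,0],[0,0,-0.04]],
    [0.018,[0,-0.0018,0],[0,0,-0.04]],
    [0.018,[0,-0.0018,0],[0,0,-0.04]],
  ],
)

```text
time: 17.82
tool_pos: [0.4991, -0.167, 0.1344]
ee_rot: [3.141, -0.0, 2.867]
wrist_force: [1.6, 4.3, 1.6]
width: 0.018
finger_force: 2.2
```

```bash
python3 -c "
from h import *
where(); gap('t11'); where()"
```

```text
t 17.825 r 0.0455 ang 2.863 yaw 2.867 j6 -1.727 F [1.59 4.28 1.55] w 0.0179758265147345 2.221210151910782
lug [16, 14, 12, 13, 12, 30, 55, 65, 65, 64, 64, 64, 64, 59, 42, 26, 24, 22, 26, 30]
scr [64, 63, 60, 59, 58, 56, 59, 64, 64, 64, 64, 64, 64, 66, 77, 84, 82, 71, 53, 60]
t 17.875 r 0.0455 ang 2.864 yaw 2.867 j6 -1.727 F [1.19 4.22 1.79] w 0.018060449232146378 2.230476960539818
```

Contact is felt: the tangential force has risen from about 2 N to 4.4 N, which is roughly 30 N of jaw on the stop. Now I'll wind closed, through the 0.7 rad of slack and then most of the way back to the flag.

Request:
drive_tool(
  series=[
    [0.018,[-0.0006,0.0072,0],[0,0,0.16]],
    [0.018,[-0.0023,0.0142,0],[0,0,0.32]],
    [0.018,[-0.0051,0.0208,0],[0,0,0.48]],
    [0.018,[-0.0089,0.0269,0],[0,0,0.64]],
    [0.018,[-0.0137,0.0323,0],[0,0,0.8]],
  ],
)

```text
time: 18.5
tool_pos: [0.5203, -0.1414, 0.1339]
ee_rot: [-3.138, 0.002, 2.061]
wrist_force: [0.3, 0.8, 0.9]
width: 0.0179
finger_force: 0.4
```

Request:
drive_tool(
  series=[
    [0.018,[-0.0006,0.0072,0],[0,0,0.16]],
    [0.018,[-0.0023,0.0142,0],[0,0,0.32]],
    [0.018,[-0.0051,0.0208,0],[0,0,0.48]],
    [0.018,[-0.0089,0.0269,0],[0,0,0.64]],
    [0.018,[-0.0137,0.0323,0],[0,0,0.8]],
  ],
)

```text
time: 19.12
tool_pos: [0.5545, -0.1379, 0.1339]
ee_rot: [-3.138, 0.004, 1.261]
wrist_force: [-2.4, 1.6, 2.5]
width: 0.018
finger_force: 1.4
```

```bash
python3 -c "
from h import *
where(); gap('t12')"
```

```text
t 19.125 r 0.0432 ang 1.297 yaw 1.261 j6 -0.031 F [-2.43  1.64  2.54] w 0.017964850459494742 1.418113075196743
lug [15, 14, 16, 14, 67, 126, 143, 144, 144, 145, 146, 147, 110, 50, 44, 42, 33, 26, 36, 63]
scr [68, 68, 66, 61, 111, 139, 144, 146, 147, 148, 150, 154, 116, 135, 165, 168, 133, 76, 61, 68]
```

Request:
drive_tool(
  series=[
    [0.018,[0.0,0.0072,0],[0,0,0.16]],
    [0.018,[-0.0013,0.0142,0],[0,0,0.32]],
    [0.018,[-0.0041,0.0208,0],[0,0,0.48]],
    [0.018,[-0.0079,0.0269,0],[0,0,0.64]],
    [0.018,[-0.0127,0.0323,0],[0,0,0.8]],
  ],
)

```text
time: 19.8
tool_pos: [0.5821, -0.1587, 0.1339]
ee_rot: [-3.141, 0.002, 0.464]
wrist_force: [-2.4, 3.0, 1.3]
width: 0.0177
finger_force: 1.4
```

Request:
drive_tool(
  series=[
    [0.018,[-0.0003,0.0054,0],[0,0,0.12]],
    [0.018,[-0.0013,0.0107,0],[0,0,0.24]],
    [0.018,[-0.0029,0.0159,0],[0,0,0.36]],
    [0.018,[-0.0051,0.0208,0],[0,0,0.48]],
    [0.018,[-0.0079,0.0254,0],[0,0,0.6]],
  ],
)

```text
time: 20.42
tool_pos: [0.587, -0.1848, 0.1339]
ee_rot: [3.141, 0.001, -0.134]
wrist_force: [0.2, 2.5, 0.5]
width: 0.018
finger_force: 1.3
```

```bash
python3 -c "
from h import *
where(); gap('t13')
imaging.snapshot; cv2.imwrite('pics/s13.png',imaging.snapshot('scene')[:,:,::-1]);
b=cv2.imread('pics/s13.png')[215:290,265:340]; a=cv2.imread('pics/t13.png')[170:215,275:335]
cv2.imwrite('pics/c13.png',np.hstack([cv2.resize(b,(396,396),interpolation=cv2.INTER_CUBIC),cv2.resize(a,(400,396),interpolation=cv2.INTER_CUBIC)]))
c=a
a=cv2.imread('pics/t13.png').astype(int)
for r in (184,186,188,190,192,194): print(r,a[r,292:312,2].tolist(),a[r,292:312,0].tolist())
"
```

```text
t 20.425 r 0.0445 ang -0.12 yaw -0.134 j6 1.308 F [0.22 2.52 0.52] w 0.01801471045673101 1.3433030247688293
lug [14, 19, 54, 69, 69, 68, 69, 69, 68, 69, 48, 17, 15, 23, 27, 28, 27, 25, 27, 30]
scr [68, 59, 63, 69, 69, 69, 69, 68, 68, 72, 66, 54, 54, 78, 88, 88, 88, 76, 49, 33]
184 [113, 112, 107, 104, 98, 96, 159, 163, 123, 99, 167, 193, 193, 191, 178, 137, 99, 100, 98, 98] [80, 81, 71, 62, 55, 49, 81, 82, 43, 0, 0, 0, 0, 0, 0, 32, 48, 49, 47, 47]
186 [169, 180, 181, 182, 181, 181, 145, 87, 94, 100, 151, 184, 192, 192, 164, 111, 91, 92, 86, 88] [168, 180, 180, 181, 180, 179, 144, 71, 29, 0, 0, 0, 0, 0, 0, 65, 75, 72, 66, 62]
188 [170, 181, 181, 181, 154, 164, 153, 98, 86, 92, 154, 181, 190, 188, 144, 92, 93, 93, 90, 82] [169, 180, 181, 181, 153, 164, 152, 87, 26, 0, 0, 81, 162, 132, 30, 81, 93, 93, 90, 82]
190 [183, 182, 183, 183, 184, 184, 184, 146, 110, 165, 185, 189, 181, 136, 82, 87, 92, 92, 83, 77] [182, 183, 183, 182, 183, 183, 183, 145, 109, 164, 184, 184, 173, 126, 77, 87, 93, 92, 83, 77]
192 [184, 184, 184, 184, 184, 184, 184, 146, 92, 157, 186, 191, 193, 168, 117, 91, 92, 91, 91, 93] [183, 184, 183, 183, 182, 183, 183, 145, 91, 156, 182, 187, 190, 162, 113, 91, 92, 91, 91, 92]
194 [186, 186, 186, 187, 187, 188, 149, 93, 94, 160, 189, 193, 193, 182, 139, 94, 95, 94, 95, 96] [185, 185, 185, 186, 186, 187, 149, 94, 94, 156, 182, 191, 189, 172, 133, 94, 95, 95, 95, 95]
```

View pics/c13.png

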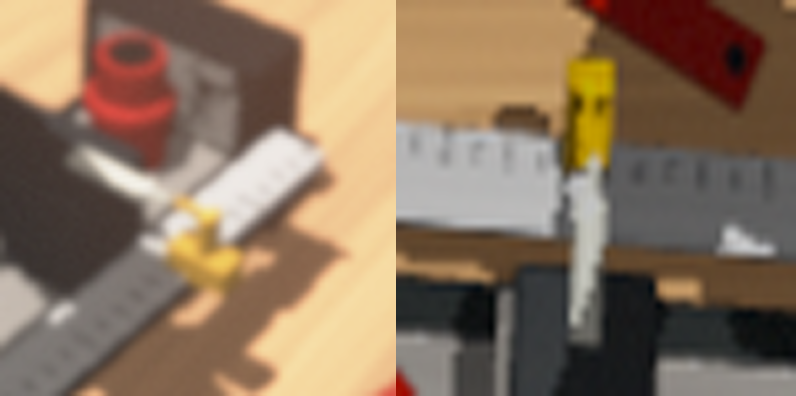

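The scene crop shows the pointer tip and flag blade nearly together at about (175,203). The top crop has the pointer at u≈594 against a flag centre of about 587, so the pointer is still 2–2.5 mm on the open side. I'll wind a little more, let go, and check from close by with the wrist camera.

Request:
drive_tool(
  series=[
    [0.018,[-0.0002,0.0045,0],[0,0,0.1]],
    [0.018,[-0.0009,0.0089,0],[0,0,0.2]],
    [0.018,[-0.002,0.0133,0],[0,0,0.3]],
    [0.018,[-0.0036,0.0175,0],[0,0,0.4]],
    [0.018,[-0.0055,0.0216,0],[0,0,0.5]],
  ],
)

```text
time: 21.15
tool_pos: [0.5791, -0.2053, 0.1339]
ee_rot: [3.142, -0.0, -0.632]
wrist_force: [0.7, 2.4, -0.5]
width: 0.0181
finger_force: 1.3
```

Request:
drive_tool(
  series=[
    [0.05,[0,0,0],[0,0,0]],
    [0.05,[0,0,0],[0,0,0]],
    [0.05,[0,0,0],[0,0,0]],
    [0.05,[0,0,-0.04],[0,0,0]],
    [0.05,[0,0,-0.06],[0,0,0]],
  ],
)

```text
time: 21.78
tool_pos: [0.5797, -0.2057, 0.1967]
ee_rot: [-3.141, -0.003, -0.631]
wrist_force: [-0.1, 0.7, 0.7]
width: 0.0499
finger_force: 0.0
```

```bash
python3 -c "
from h import *
where()
o=robot.get_obs(); M=R.from_euler('xyz',o['ee_rot']).as_matrix(); K,t,C=cam('wrist')
tc=M.T@(t-o['tool_pos']); MC=M.T@C; print('cam in tool',tc.round(4),(MC@[0,0,-1]).round(3))
F=np.array([.6255,.022,.084])
# tool yaw candidates, tool z .19: place flag at pixel (280,140)
for yaw in (-.08,-.6,1.49):
    T=R.from_euler('xyz',[np.pi,0,yaw]).as_matrix(); c=(K,T@tc,T@MC); p=np.array([0,0,.0]); 
    q=atz('wrist',(280,140),.084-.2,c); tgt=np.array([F[0]-q[0],F[1]-q[1],.2]); print(yaw,tgt.round(4)); delta(*tgt,yaw); print('dist',np.linalg.norm(q-T@tc))
"
```

```text
t 21.775 r 0.0452 ang -0.618 yaw -0.631 j6 1.769 F [-0.14  0.68  0.75] w 0.049927720214106706 0.0
cam in tool [ 7.160e-02  1.000e-04 -1.545e-01] [-0.247  0.001  0.969]
-0.08 [0.5692 0.0274 0.2   ]
t 21.775 shift [-0.146  -0.182  -0.0037] turn [ 0.001 -0.003 -0.551] j6 1.769 F [-0.14  0.68  0.75]
dist 0.27096526948597016
-0.6 [0.5793 0.0546 0.2   ]
t 21.775 shift [-0.1539 -0.21   -0.0037] turn [-0.    -0.003 -0.031] j6 1.769 F [-0.14  0.68  0.75]
dist 0.27096526948597016
1.49 [ 0.6201 -0.0343  0.2   ]
t 21.775 shift [-0.0685 -0.1622 -0.0035] turn [ 3.000e-03 -2.000e-03 -2.121e+00] j6 1.769 F [-0.14  0.68  0.75]
dist 0.27096526948597016
```

Request:
drive_tool(
  series=[
    [0.05,[-0.146,-0.182,0],[0,0,-0.55]],
    [0.05,[-0.146,-0.182,0],[0,0,-0.55]],
    [0.05,[-0.146,-0.182,0],[0,0,-0.55]],
    [0.05,[-0.146,-0.182,0],[0,0,-0.55]],
    [0.05,[-0.146,-0.182,0],[0,0,-0.55]],
  ],
)

```text
time: 22.4
tool_pos: [0.5685, 0.0308, 0.1947]
ee_rot: [-3.141, -0.0, -0.076]
wrist_force: [-0.4, -0.6, -0.0]
width: 0.0499
finger_force: 0.0
```

Request:
drive_tool(
  series=[
    [0.05,[0,0,0],[0,0,0]],
  ],
)

```text
time: 22.52
tool_pos: [0.5689, 0.0273, 0.1945]
ee_rot: [3.141, -0.0, -0.082]
wrist_force: [-0.7, 0.1, -0.2]
width: 0.0501
finger_force: 0.0
```

```bash
python3 -c "
from h import *
where(); print(proj('wrist',[.6255,.022,.084]))
a=imaging.snapshot('wrist')[:,:,::-1]; cv2.imwrite('pics/w14.png',a)
b=imaging.snapshot('top')[:,:,::-1]; cv2.imwrite('pics/t14.png',b)
A=cv2.resize(a[70:210,210:350],(560,560),interpolation=cv2.INTER_CUBIC); cv2.imwrite('pics/c14.png',A)"
```

```text
t 22.525 r 0.2084 ang 1.445 yaw -0.082 j6 1.601 F [-0.73  0.09 -0.25] w 0.05012288906245509 0.0
[[279.4714892  139.89341783]]
```

View pics/c14.png

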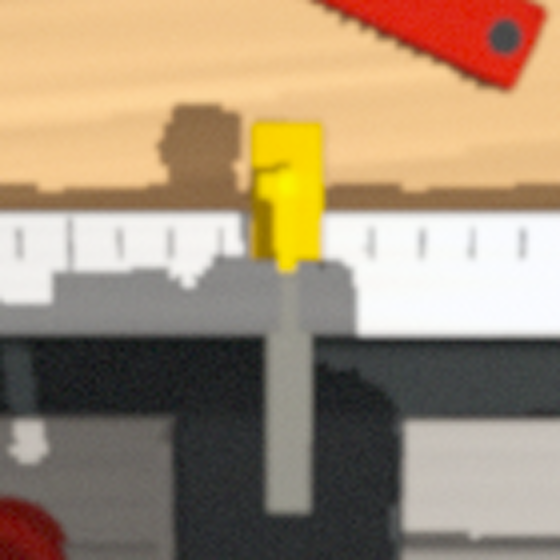

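In the close-up the blade tip is at u≈287 and the pointer at u≈288, so they are level to within about 0.3 mm. Next I'll check numerically in the top view that the crank lug rests on its closing pin.

```bash
python3 -c "
from h import *
for f in ('top0','t14'):
    a=cv2.imread(f'pics/{f}.png')[205:258,378:432]; h=cv2.cvtColor(a,cv2.COLOR_BGR2HSV); H,S,V=[h[...,i].astype(int) for i in range(3)]
    red=((H<8)|(H>172))&(S>150)&(V>60); yel=(H>12)&(H<32)&(S>110)&(V>60); blk=V<30
    print(f); 
    for r in range(2,52): print(''.join('R' if red[r,c] else 'Y' if yel[r,c] else '#' if blk[r,c] else '.' for c in range(2,54)))
"
```

```text
top0
YYYYYYYYYYYYYYYYYYYYYYYYYYYYYYYYYYYYYYYYYYYYYYYYYYYY
YYYYYYYYYYYYYYYYYYYYYYYYYYYYYYYYYYYYYYYYYYYYYYYYYYYY
#.###....YYYYYYYYYYYYYYYYYYYYYYYYYYYYYYYYYYYYYYYYYYY
.................##....YYYYYYYYY.YYYYYYYYYYYYYYYYYYY
........................YY.....RRRR..YYYYYYYYYYYYYYY
........................YYY...RRRRRR..........YYYYYY
.......................YYYY...RRRRR............YYYYY
.....##.....##.........YYY....RRRR...##........YYYYY
.....#########...............RRRRR.............YYYYY
.............................RRRR..............YYYYY
.............................RRRR..............YYYYY
............................RRRR...............YYYYY
..........#.................RRRR.......YYY.....YYYYY
.........#................RRRRRR......YYYYY....YYYYY
........##..............RRRRRRRR......YYYYY....YYYYY
.......###.............RRRRRRRRRR.....YY.......YYYYY
......###.............RRRRRRRRRRRR.............YYYYY
......###.............RRRRRRRRRRRR.............YYYYY
.....####.............RRRRRRRRRRRRR............YYYYY
.....####.............RRRRRRRRRRRRR............YYYYY
......###.............RRRRRRRRRRRRR
[... 3508 characters left out ...]
......YYYYY
............##########.........................YYYYY
.............#############.....................YYYYY
.................########......................YYYYY
..................#####........................YYYYY
...............................................YYYYY
...............................................YYYYY
...............................................YYYYY
.....................................#.........YYYYY
...............................................YYYYY
...............................................YYYYY
...............................................YYYYY
.#######.......................................YYYYY
YYYYYYYY...##.########.........................YYYYY
```

The lug rests right against the clockwise (closing) pin, and the pointer is level with the flag. The hand is clear, so I'll hand the job in.

```bash
python3 -c "
from bench import robot
print(robot.close_job())"
```

```text
the job is handed in; nothing more can be done
None
```

I wound the jaw open until I felt it touch the brass stop lightly (about 30 N of jaw, estimated from the rise in wrist force), then wound it closed to the flag. The pointer ended within about 0.3 mm of level, the lug was on its closing pin and the crank was let go. I handed the job in at about 23 s, and no verdict was returned.

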